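Tune the stall radio with its coarse ring and fine knob

TASK

Tune the basket stall's radio to the station marked by the green spot: turn the big black tuning ring until its white line points at the green spot, then turn the small silver fine knob on top of it until its red line points at the green spot too. Leave both lines pointing there.

Things in the scene. Friction and masses are not known exactly. Their poses are not given: they have to be found in the camera images.
- knob_top (a point): Top centre of the small silver fine knob, 111 mm above the table, on the upright axis shared by both tuning knobs of a fixed teal radio lying on its back (cream dial plate, top at 47 mm). Both knobs are round, can be gripped at any yaw and stay where left. The plain black volume knob 180 mm away is not part of the job.
- coarse_line (a point): Outer end of the white line on the black coarse ring's flange (80 mm across, 47 to 51 mm above the table), 38 mm from the axis, pointing outwards. Grip the ring by its ridged drum: 54 mm across, from 51 to 81 mm. It turns with 0.12 N m and carries the fine knob round with it. It starts 0.6 to 1.5 rad to either side of the green spot; travel at least 1 rad past it.
- fine_line (a point): Outer end of the red line on the fine knob's silver skirt (50 mm across, 81 to 83 mm above the table), 24 mm from the axis, pointing outwards. Grip the silver knob: 24 mm across, from 83 to 111 mm. It turns with 0.04 N m, leaving the ring where it is, up to 1.7 rad either way from the white line; it starts 0.5 to 1.2 rad from the white line.
- green_spot: Green round sticker, 15 mm across, 1 mm thick, on the dial plate, its centre 50 mm from the knobs' axis (origin: centre of its underside, 47 mm above the table). A like blue sticker, 120 degrees round the dial, marks another station; the two change places from start to start.

How it is judged:
On the way, in this order (a step that is already met when the one before it is completed fails the run):
1. the white line of the coarse ring points at the green spot (horizontal distance between coarse_line and green_spot below 0.0165 m), for 0.3 s.
2. the red line of the fine knob points at the green spot as well (horizontal distance between fine_line and green_spot below 0.0275 m and horizontal distance between coarse_line and green_spot below 0.0165 m), for 0.3 s.
At the end, for the whole second after the job is handed in: The white line of the coarse ring and the red line of the fine knob both point at the green spot within about 15 degrees as seen from the knobs' axis: from above, the white line's outer end is within 16.5 mm of the spot's centre (12 mm is dead on), the red line's within 27.5 mm (26 mm) (all of step 2); the robot touches nothing.
It also fails if it takes over 45 s, if anything falls off the work surface, if the arm or the gripper's body presses on something with over 40 N, if the wrist force passes 120 N, or if a joint passes its speed limit or range.

ROBOT

A 6-joint arm with a two-finger parallel gripper is mounted at the origin on the work surface. World frame = base frame: x ahead of the robot, y to its left, z up, the work surface at z = 0. Lengths are in m, angles in rad, forces in N, time in s.
With the tool pointing down it reaches from about 0.3 to 0.775 m from the base axis. Payload 14.6 kg.
Tool frame: the origin (TCP) lies at the very end of the fingers, on their centre line; the grasp point (between the pads) lies 19 mm behind it; z points along the fingers, y is the line along which they close (so a half turn about z gives the same grasp; the last joint's range is limited). The gripper opens to 94 mm and grips with 3 to 60 N. Pads are 16 mm wide; open, the fingers measure 119 mm over their backs; the gripper's body (75 mm by 177 mm) begins 78 mm behind the grasp point.
Start: joints at [-1.213, 0.3, 1.521, -0, 1.321, -0.067], TCP at [0.227, -0.501, 0.205] pointing down, gripper open.
Joint ranges: [-3.03, 3.03], [-0.79, 2.21], [0.23, 2.52], [-1.04, 4.18], [0, 3.07], [-2.55, 2.55]. Speed limits (rad/s): [2.22, 2.22, 2.57, 3.14, 3.14, 3.14].

INTERFACE

Orientations are given as [roll, pitch, yaw] about the fixed x, y, z axes, in that order (R = Rz(yaw) Ry(pitch) Rx(roll)).
In Python, from station import ctrl gives the robot as it stands.
- The arm moves only by the shell command python3 -m pendant 'ROWS' [OPENING] [FORCE]. ROWS is JSON, a list of rows, each a list of 2 entries, a list of its own where there are three numbers: the shift along the world's x, y, z in cm, then the turn about the world's z in rad. A call has 1 to 20 rows; each row shifts and turns the commanded pose from where the row before left it; what a row does not reach is not made up. A row lasts 1/12 s, in which the tool goes at most 41.7 mm and 7.16 degrees, less where a joint would pass 70% of its speed; a pose out of reach is approached as far as the arm can. A call is refused whole if a number of a shift passes 4.17 or a number of a turn 0.125, either way. A call with a gripper value outside its range is refused whole. OPENING is the opening, from 0 (shut) to 1 (fully open), set as the call begins (- or left out, the last holds). The fingers move at their own pace and stop on an object; FORCE is the grip in N (left out, the last holds). Time passes only in rows, so rows that do not move let the fingers close. It gives the time, the measured TCP pose, the force, the opening and the grip force at its end, in the units of the state.
- ctrl.get_obs(): the state, without advancing time (a new reading comes with each control period).
- ctrl.camera(name): name is "scene" or "top"; returns a dict with "color" (400x640x3 uint8, red, green, blue), "intrinsics" (3x3 intrinsics, pixels), "camera_from_world" (4x4, takes a point from world to camera coordinates). Camera axes: x right, y down, z forward; pixel columns grow to the right and rows downward; lengths in m; the calibration is good to about 2 mm. A picture is of the moment at which its call begins. There is no depth.
- ctrl.hand_in(): hands the job in; it is judged then, once.
The state is a dict: "time_s": time; "qpos": joint angles; "joint_vel": joint speeds; "tau": joint torques, N m; "ee_pos": TCP position; "eef_rot": TCP orientation; "force": force on the tool from outside, world axes, zero at the start; "moment": the same for the moment, N m; "grip_width": finger opening in m; "grip_force": force on a finger pad.
Only numpy, scipy, OpenCV 4.12 (cv2) and the standard library are available. Lean on these libraries where they do the work, as an engineer would, in place of code of your own. Each camera call takes 0.05 s, during which the arm holds its last target. There are 200 camera calls.

## Working session

There is one attempt and no reset: what is moved stays moved. The work goes in short steps, Python scripts to look and compute and a shell command to move; the robot and the scene stay as the last step left them, time stands still between calls to the robot, and variables do not carry over. Pictures are saved under pics/ and viewed, at most 10 in all, crops included, and the job is handed in when it is done.

```bash
mkdir -p pics; cat > h.py <<'E'
import numpy as np, cv2
from station import ctrl
def shot(n,f):
    c=ctrl.camera(n); cv2.imwrite('pics/'+f,c['color'][:,:,::-1]); return c
def ray(c,u,v,z):
    T=np.array(c['camera_from_world']);K=np.array(c['intrinsics'])
    R=T[:3,:3];o=-R.T@T[:3,3];d=R.T@np.linalg.inv(K)@[u,v,1]
    return o+d*(z-o[2])/d[2]
def proj(c,p):
    T=np.array(c['camera_from_world']);q=np.array(c['intrinsics'])@(T[:3,:3]@p+T[:3,3]);return q[:2]/q[2]
E
python3 - <<'E'
from h import *
for n in('top','scene'):
    c=shot(n,n+'1.png');T=np.array(c['camera_from_world']);print(n,(-T[:3,:3].T@T[:3,3]).round(3),c['intrinsics'][0][0])
print(ctrl.get_obs())
E
```

```text
top [ 0.485 -0.013  0.758] 503.6517611968315
scene [ 0.914 -0.244  0.655] 372.04685380569134
{'time_s': 0.1, 'qpos': array([-1.21257858e+00,  3.00422643e-01,  1.52151824e+00, -1.58341240e-05,
        1.32071015e+00, -6.66159507e-02]), 'joint_vel': array([ 0.00110648,  0.00074771, -0.00134018,  0.00194635, -0.00100397,
       -0.00097684]), 'tau': array([ 4.57002234e-04, -5.32645333e+01, -3.53283656e+01,  7.09144771e-02,
        2.34898890e-02, -7.26737676e-05]), 'ee_pos': array([ 0.22659467, -0.50089125,  0.2049395 ]), 'eef_rot': array([-3.14053560e+00, -5.51494843e-05,  4.24837592e-01]), 'force': array([-0.59583512,  0.36474555,  0.33005443]), 'moment': array([-0.0411231 ,  0.02321934,  0.01605668]), 'grip_force': 0.0, 'grip_width': 0.0940589901289545}
```

View pics/top1.png

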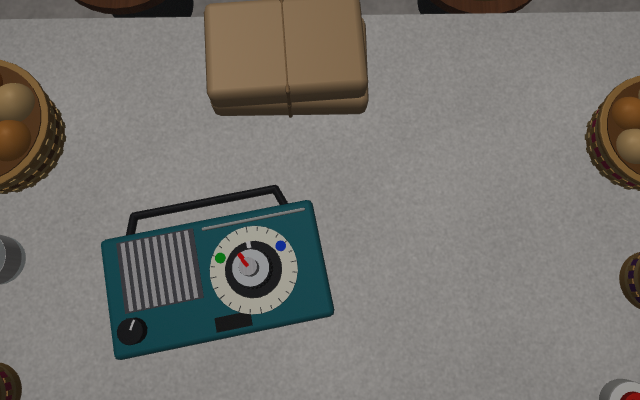

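View pics/scene1.png

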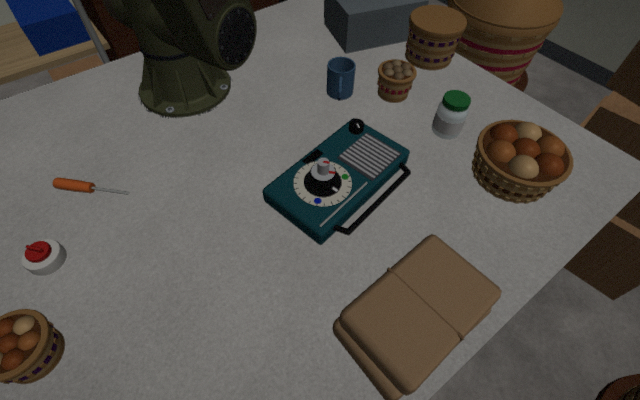

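The top view shows the radio with its dial near (254,270), the green spot at (220,258), blue at (281,245), the white line end near (248,244), and the red line near (240,257). The scene view agrees, with nothing near the radio.

```bash
cat > m.py <<'E'
from h import *
def blob(m,a=8):
    n,l,s,ce=cv2.connectedComponentsWithStats(m.astype(np.uint8)); return [(s[i,4],ce[i]) for i in range(1,n) if s[i,4]>=a]
def measure(C=None):
    c=ctrl.camera('top');I=c['color'];r,g,b=[I[:,:,i].astype(int) for i in range(3)]
    x=np.zeros(r.shape,bool);x[215:325,200:305]=1
    G=max(blob(x&(g>r+50)&(g>b+50)),key=lambda t:t[0],default=None)
    B=max(blob(x&(b>r+60)&(b>g+60)),key=lambda t:t[0],default=None)
    red=x&(r>g+60)&(r>b+60)
    return c,I,G,B,red
E
python3 - <<'E'
from m import *
from scipy.optimize import least_squares
c,I,G,B,red=measure()
g=ray(c,*G[1],.048);b=ray(c,*B[1],.048)
print('G',G,g,'B',B,b,'dist',np.linalg.norm(g-b),'expect .0866')
# axis from spots: 50mm from both, 120deg -> mid-chord + 25mm toward robot side
m=(g+b)/2;d=(b-g)[:2];n=np.array([d[1],-d[0]])/np.linalg.norm(d)
for s in(1,-1):
    C=m[:2]+s*n*.025;print('axis',C,'px top',proj(c,np.r_[C,.111]),'px plate',proj(c,np.r_[C,.047]))
# cream plate contour
I2=I.astype(int);x=np.zeros(red.shape,bool);x[215:325,200:305]=1
cr=(x&(I2[:,:,0]>150)&(I2[:,:,2]>110)&(I2[:,:,0]>I2[:,:,2]+8)).astype(np.uint8)
k=max(cv2.findContours(cr,cv2.RETR_EXTERNAL,cv2.CHAIN_APPROX_NONE)[0],key=cv2.contourArea)
e=cv2.fitEllipse(cv2.convexHull(k));print('ellipse',e,ray(c,*e[0],.047))
cv2.imwrite('pics/crop1.png',cv2.resize(I[215:325,200:305,::-1],None,fx=5,fy=5,interpolation=cv2.INTER_CUBIC))
E
```

```text
G (np.int32(84), array([219.71428571, 257.53571429])) [0.54646598 0.11781701 0.048     ] B (np.int32(84), array([280.32142857, 245.4047619 ])) [0.56222561 0.03264314 0.048     ] dist 0.08661958651182755 expect .0866
axis [0.52976305 0.07068156] px top [247.41544779 265.9226916 ] px plate [253.2770646  269.01346825]
axis [0.57892853 0.07977859] px top [240.75904837 227.86721391] px plate [247.12880336 234.26019547]
ellipse ((253.2252197265625, 269.64208984375), (86.09156036376953, 88.37448120117188), 39.141109466552734) [0.52888916 0.07074751 0.047     ]
```

View pics/crop1.png

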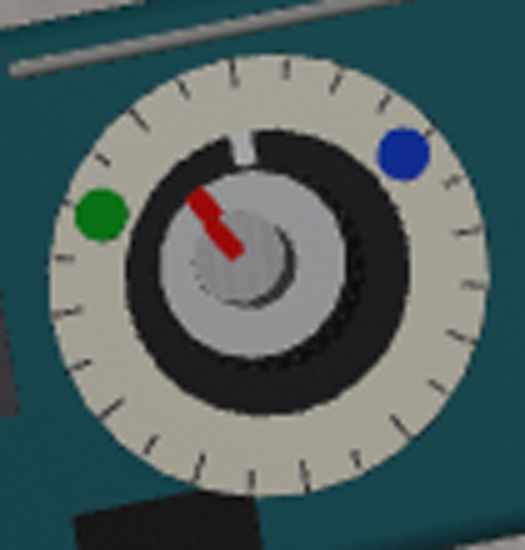

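The crop shows the white line's outer end at crop (240,135), which is pixel (248,242). The red line's outer end is at crop (197,193), which is pixel (239.4,253.6), and green is to the left. The axis from the spots (0.5298, 0.0707) matches the plate ellipse within 1 mm.

```bash
cat >> m.py <<'E'
C=np.array([.5296,.0707]);GS=np.array([.54647,.11782])
def ang(p): return np.arctan2(p[1]-C[1],p[0]-C[0])
def lines():
    c,I,G,B,red=measure();out={'tg':ang(GS)}
    J=I.astype(int)
    def prof(rs,z,f):
        th=np.linspace(-np.pi,np.pi,720,endpoint=False);S=[]
        for r in rs:
            p=np.array([proj(c,np.r_[C+r*np.array([np.cos(t),np.sin(t)]),z]) for t in th]).astype(np.float32)
            S.append(f(cv2.remap(I,p[None,:,0],p[None,:,1],cv2.INTER_LINEAR)[0].astype(int)))
        m=np.mean(S,0)>.5
        return (np.angle(np.exp(1j*th[m]).mean()) if m.any() else None, m.sum()/2)
    out['white']=prof((.034,.036,.0375),.051,lambda q:(q.min(1)>120))
    out['red']=prof((.019,.021,.023),.083,lambda q:(q[:,0]>q[:,1]+60))
    return out
E
python3 - <<'E'
from m import *
o=ctrl.get_obs()
print(lines());c=ctrl.camera('top')
print('hand px white',ang(ray(c,248,242,.051)),'red',ang(ray(c,239.4,253.6,.083)), np.linalg.norm(ray(c,248,242,.051)[:2]-C),np.linalg.norm(ray(c,239.4,253.6,.083)[:2]-C))
print('delta cm',(np.r_[C,.25]-o['ee_pos'])*100)
E
```

```text
{'tg': np.float64(1.2269928480726249), 'white': (np.float64(0.20071286397934798), np.float64(8.5)), 'red': (np.float64(0.693768377667746), np.float64(18.0))}
hand px white 0.1887711136112833 red 0.659236569177415 0.03849474744898864 0.023625147256254808
delta cm [30.29941351 57.16381972  4.49575494]
```

```bash
python3 -m pendant '[[[1.5,2.86,0.2],0],[[1.5,2.86,0.2],0],[[1.5,2.86,0.2],0],[[1.5,2.86,0.2],0],[[1.5,2.86,0.2],0],[[1.5,2.86,0.2],0],[[1.5,2.86,0.2],0],[[1.5,2.86,0.2],0],[[1.5,2.86,0],0],[[1.5,2.86,0],0],[[1.5,2.86,0],0],[[1.5,2.86,0],0],[[1.5,2.86,0],0],[[1.5,2.86,0],0],[[1.5,2.86,0],0],[[1.5,2.86,0],0],[[1.5,2.86,0],0],[[1.5,2.86,0],0],[[1.5,2.86,0],0],[[1.5,2.86,0],0]]' 1 30; python3 -c "
from m import *
o=ctrl.get_obs();print((C-o['ee_pos'][:2])*100,o['qpos'])"
```

```text
time_s: 1.92
ee_pos: [0.5271, 0.0725, 0.2214]
eef_rot: [3.142, 0.0, 0.425]
force: [0.1, -0.1, 0.4]
grip_width: 0.0943
grip_force: 0.0
[ 0.24881614 -0.18298266] [ 6.79117669e-02  2.47592004e-01  1.54986784e+00 -2.63536876e-05
  1.34414177e+00  1.21378426e+00]
```

```bash
python3 -m pendant '[[[0.25,-0.18,0],0],[[0,0,-1.5],0],[[0,0,-2],0],[[0,0,-2],0],[[0,0,-2],0],[[0,0,-2],0],[[0,0,-2],0],[[0,0,-2],0],[[0,0,-1.5],0],[[0,0,-1],0],[[0,0,-0.5],0],[[0,0,0],0],[[0,0,0],0]]'
```

```text
time_s: 3.0
ee_pos: [0.5295, 0.069, 0.0571]
eef_rot: [3.141, -0.001, 0.425]
force: [0.3, 0.1, -0.2]
grip_width: 0.0941
grip_force: 0.0
```

```bash
python3 - <<'E'
from h import *
c=shot('scene','s2.png');u,v=proj(c,np.array([.53,.07,.08])).astype(int)
cv2.imwrite('pics/s2c.png',cv2.resize(c['color'][v-70:v+70,u-90:u+90,::-1],None,fx=4,fy=4))
E
```

```text
(no output)
```

View pics/s2c.png

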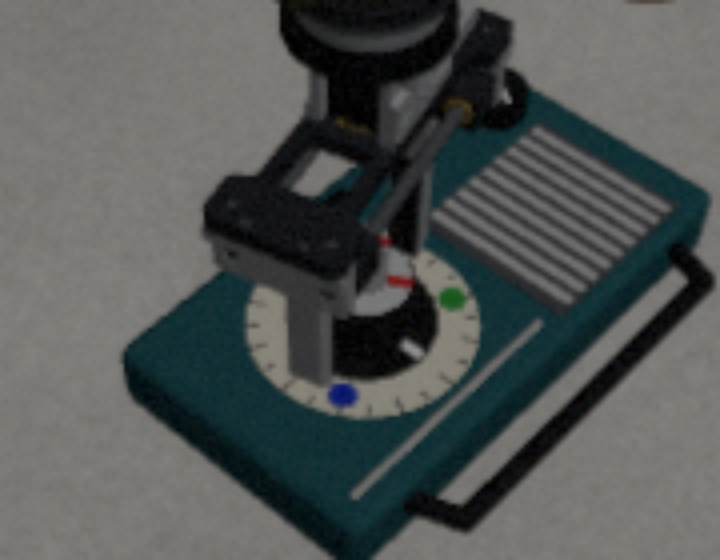

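The close view shows the fingers on either side of the black drum, clear of the dial, with the white line at crop (412,348) and green at (452,298). I'll nudge y by 1.7 mm, close, then turn +1.03.

```bash
python3 -m pendant '[[[0,0.17,-0.1],0],[[0,0,0],0],[[0,0,0],0],[[0,0,0],0],[[0,0,0],0],[[0,0,0],0],[[0,0,0],0],[[0,0,0],0],[[0,0,0],0],[[0,0,0],0]]' 0.4 30
```

```text
time_s: 3.88
ee_pos: [0.5289, 0.0714, 0.0555]
eef_rot: [-3.141, 0.0, 0.425]
force: [-2.0, 5.0, 3.3]
grip_width: 0.0537
grip_force: 30.0
```

```bash
python3 -m pendant '[[[0,0,0],0.05],[[0,0,0],0.1],[[0,0,0],0.1],[[0,0,0],0.1],[[0,0,0],0.1],[[0,0,0],0.1],[[0,0,0],0.1],[[0,0,0],0.1],[[0,0,0],0.1],[[0,0,0],0.1],[[0,0,0],0.08],[[0,0,0],0],[[0,0,0],0],[[0,0,0],0],[[0,0,0],0]]'
python3 - <<'E'
from h import *
c=shot('scene','s3.png');u,v=proj(c,np.array([.53,.07,.08])).astype(int)
cv2.imwrite('pics/s3c.png',cv2.resize(c['color'][v-70:v+70,u-90:u+90,::-1],None,fx=4,fy=4))
E
```

```text
time_s: 5.13
ee_pos: [0.529, 0.0713, 0.0555]
eef_rot: [-3.141, -0.001, 1.455]
force: [-2.1, 4.0, 1.7]
grip_width: 0.0534
grip_force: 30.0
```

View pics/s3c.png

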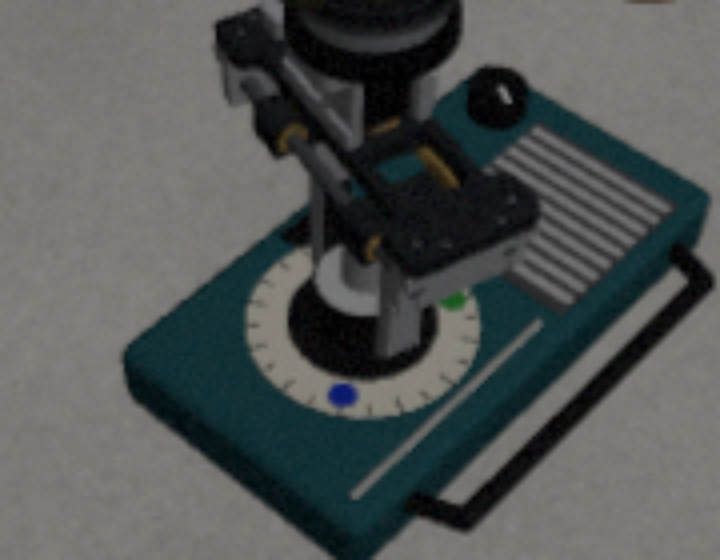

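The ring has turned: the white line is out of its old place, and finger and green spot overlap in view, so it's not visible. Opening and rising to check.

```bash
python3 -m pendant '[[[0,0,0],0],[[0,0,0],0],[[0,0,0],0],[[0,0,0],0],[[0,0,0],0],[[0,0,1],0],[[0,0,2],0],[[0,0,3],0],[[0,0,3],0],[[0,0,2],0],[[0,0,0],0]]' 0.9
python3 - <<'E'
from h import *
c=shot('scene','s4.png');u,v=proj(c,np.array([.53,.07,.08])).astype(int)
cv2.imwrite('pics/s4c.png',cv2.resize(c['color'][v-50:v+50,u-60:u+60,::-1],None,fx=6,fy=6));print(u,v)
E
```

```text
time_s: 6.1
ee_pos: [0.5308, 0.0709, 0.1706]
eef_rot: [3.134, -0.001, 1.455]
force: [-0.5, -0.3, 0.7]
grip_width: 0.0846
grip_force: 0.0
322 172
```

View pics/s4c.png

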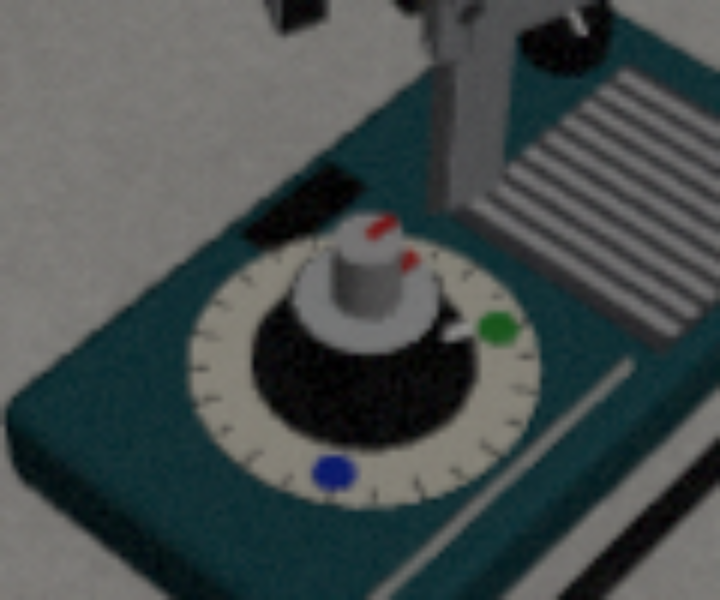

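The white line now ends at crop (472,326), beside the green spot at (498,328). The red line's end is at crop (416,257) on the skirt, beyond green.

```bash
python3 - <<'E'
from m import *
c=ctrl.camera('scene');f=lambda u,v,z:ray(c,262+u/6,122+v/6,z)[:2]
g=f(498,328,.048);b=f(333,472,.048);w=f(472,326,.051);r=f(416,257,.083)
d=b-g;C2=(g+b)/2+np.array([d[1],-d[0]])/np.linalg.norm(d)*.025
a=lambda p:np.arctan2(*(p-C2)[::-1])
print(g,np.linalg.norm(d),C2,'g',a(g),'w',a(w),'r',a(r),'rad',np.linalg.norm(w-C2),np.linalg.norm(r-C2),'w-g',np.linalg.norm(w-g))
o=ctrl.get_obs();print((C-o['ee_pos'][:2])*100)
E
```

```text
[0.54780692 0.11843047] 0.0866832887107599 [0.53084388 0.07135868] g 1.2249174253987383 w 1.255592814179463 r 1.6994770130302523 rad 0.040508765691569575 0.02421080935578744 w-g 0.009625779507605623
[ 0.02802721 -0.00895226]
```

White is within 0.03 rad and red needs −0.48. Descending on the fine knob.

```bash
python3 -m pendant '[[[-0.06,0,-1],0],[[0,0,-2],0],[[0,0,-2],0],[[0,0,-1.5],0],[[0,0,-0.7],0],[[0,0,-0.4],0],[[0,0,0],0],[[0,0,0],0]]'
```

```text
time_s: 6.87
ee_pos: [0.5287, 0.0708, 0.0896]
eef_rot: [3.141, -0.0, 1.455]
force: [-0.5, -0.3, 0.7]
grip_width: 0.0845
grip_force: 0.0
```

```bash
python3 -m pendant '[[[0.1,0,-0.2],0],[[0,0,0],0],[[0,0,0],0],[[0,0,0],0],[[0,0,0],0],[[0,0,0],0],[[0,0,0],0],[[0,0,0],0],[[0,0,0],0],[[0,0,0],0],[[0,0,0],0],[[0,0,0],0],[[0,0,0],0],[[0,0,0],0]]' 0.12 20
```

```text
time_s: 8.03
ee_pos: [0.5291, 0.0709, 0.0875]
eef_rot: [-3.14, 0.0, 1.455]
force: [-5.5, 0.4, 4.4]
grip_width: 0.0235
grip_force: 20.0
```

Gripped at 23.5 mm, which matches the 24 mm knob. Turning, then releasing and rising.

```bash
python3 -m pendant '[[[0,0,0],-0.04],[[0,0,0],-0.08],[[0,0,0],-0.08],[[0,0,0],-0.08],[[0,0,0],-0.08],[[0,0,0],-0.08],[[0,0,0],-0.04],[[0,0,0],0],[[0,0,0],0],[[0,0,0],0],[[0,0,0],0],[[0,0,0],0]]'
python3 -m pendant '[[[0,0,0],0],[[0,0,0],0],[[0,0,0],0],[[0,0,0],0],[[0,0,0],0],[[0,0,1],0],[[0,0,2],0],[[0,0,3],0],[[0,0,3],0],[[0,0,2],0],[[0,0,0],0],[[0,0,0],0]]' 0.7
python3 - <<'E'
from h import *
c=shot('scene','s5.png')
cv2.imwrite('pics/s5c.png',cv2.resize(c['color'][122:222,262:382,::-1],None,fx=6,fy=6))
E
```

```text
time_s: 9.03
ee_pos: [0.5289, 0.0709, 0.0875]
eef_rot: [-3.14, 0.001, 0.975]
force: [-7.5, 0.5, 4.9]
grip_width: 0.0231
grip_force: 20.0
time_s: 10.03
ee_pos: [0.5299, 0.0708, 0.1988]
eef_rot: [3.14, -0.002, 0.975]
force: [0.2, -0.4, -0.8]
grip_width: 0.066
grip_force: 0.0
```

View pics/s5c.png

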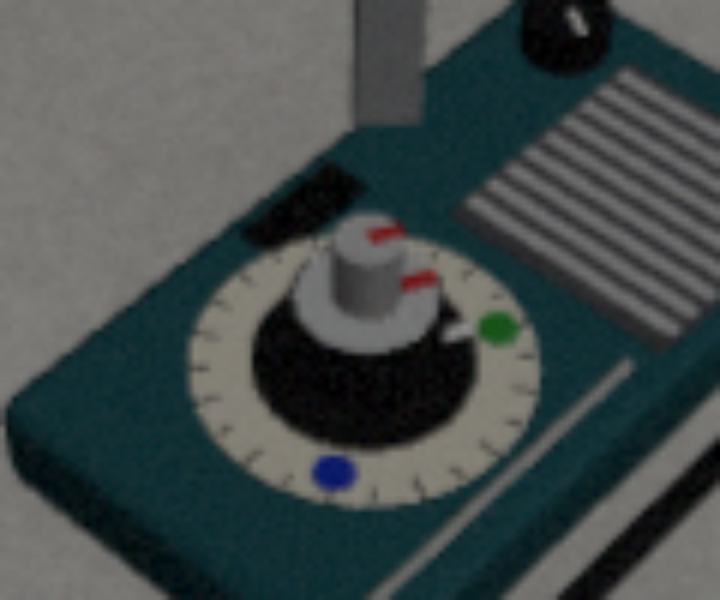

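The red line's end is at crop (436,278), parallel to the white line whose end is at (472,326), and both point to green at (498,328). I'll check with numbers before handing in.

```bash
python3 - <<'E'
from m import *
c=ctrl.camera('scene');f=lambda u,v,z:ray(c,262+u/6,122+v/6,z)[:2]
g=f(498,328,.048);w=f(472,326,.051);r=f(436,278,.083)
print('w-g',np.linalg.norm(w-g),'r-g',np.linalg.norm(r-g),'r ang',np.arctan2(*(r-[.53084,.07136])[::-1]))
if np.linalg.norm(r-g)<.0272: print(ctrl.hand_in())
E
```

```text
w-g 0.009625779507605623 r-g 0.02506822585034413 r ang 1.2265357822934644
the job is handed in; nothing more can be done
None
```

The job is handed in: by the last camera check, the white and red lines both point at the green spot (white within about 0.03 rad, red within 0.01 rad), and the gripper is open and clear of the radio.

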